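# Put a single-cup coffee filter together on a mug

## Task

Build the coffee filter up on the mug, one part at a time, from the bottom: the black holder plate boss-down on the mug, then the steel brewing cup foot-down in the holder's collar, then the press disc flat on the cup's floor, and last the red lid over the cup, each part fully home and let go before the next. Leave the mug standing where it is (a nudge of a centimetre or two does no harm), and do not shift or knock over the teaspoon, the coffee jar or the spice jar.

Things in the scene. Friction and masses are not known exactly. Their poses are not given: they have to be found in the camera images.
- mug: White mug with grey dots, loose, about 350 g, open, 91 mm tall, round body 80 mm across with a handle; upright. Its origin is on the underside but NOT on the cup's axis: the axis is at (0, +17) mm in its frame; the handle points along its -y and reaches 74 mm from the cup's axis. z up.
- mug_rim (a point): Centre of the mug's mouth, on the cup's axis, level with the rim (91 mm above its foot). The opening is at least 62 mm across.
- holder: Black plastic plate, loose, 120 g, right way up. Origin: centre of its underside, z up, round. From below: centring boss 52 mm across, z 0 to 8 mm, for the mug's mouth; flange 92 mm across, z 8 to 12, whose underside rests on the mug's rim; upright collar, 60 mm outside, 53 inside, z 12 to 30, to grip from above. Seated, its origin is 8 mm below the mug's rim.
- chamber: Steel brewing cup, open on top, 58 mm across, 40 mm tall, loose, 120 g, upright. Origin: centre of the foot's underside, z up, round. Foot 47 mm across (41 at the bottom), z 0 to 10 mm, goes into the holder's collar; shoulder at z 10 rests on the collar's top; grip across its outer wall. Bore 52 mm, inner floor at z 12. Seated, its origin is 20 mm above the holder's.
- press: Press: steel disc 45 mm across, 5 mm thick, with small holes, a 6 mm stem and a dark wooden knob 14 mm across, z 32 to 48 mm, to grip; loose, 70 g, standing on its disc. Origin: centre of the disc's underside, z up, round. On the brewing cup's floor its origin is 12 mm above the cup's, and the knob stands clear above the rim.
- lid: Red domed plastic lid, loose, 80 g, standing on its skirt. Origin: centre of the skirt's lower edge, z up, round. Skirt 72 mm outside, 66 inside, z 0 to 9 mm, goes over the brewing cup; inner ledge at z 9 rests on the cup's rim; barrel 58 mm across, roof z 36 to 39 (the press knob fits under it); black knob 16 mm across, z 39 to 56, to grip. Seated, its origin is 31 mm above the cup's.
- teaspoon: Steel teaspoon, 132 x 26 x 9 mm, lying on the worktop; a bystander. Origin: middle of its underside, x along its length.
- coffee_jar: Glass jar of coffee with a grey lid, 64 mm across, 100 mm tall, loose; a bystander at the back. Origin: centre of its underside.
- spice_jar: Small glass jar with pale brown spice and a light-coloured lid, 48 mm across, 62 mm tall, loose; a bystander near the front edge. Origin: centre of its underside.

How it is judged (in metres and radians):
On the way, in this order (a step that is already met when the one before it is completed fails the run):
1. the black holder plate sits on the mug's rim and is let go (z of holder in the frame of mug_rim between -0.012 and -0.004 m and horizontal distance between holder and mug_rim below 0.014 m and angle between holder's own z axis and vertical below 0.08 rad and contact force between the fingers and holder below 0.2 N), for 0.2 s.
2. the steel brewing cup is seated in the holder's collar and let go (z of chamber in the frame of holder between 0.016 and 0.024 m and horizontal distance between chamber and holder below 0.006 m and angle between chamber's own z axis and vertical below 0.08 rad and contact force between the fingers and chamber below 0.2 N), for 0.2 s.
3. the press disc lies flat on the floor of the brewing cup and is let go (z of press in the frame of chamber between 0.008 and 0.016 m and horizontal distance between press and chamber below 0.008 m and angle between press's own z axis and vertical below 0.08 rad and contact force between the fingers and press below 0.2 N), for 0.2 s.
4. the red lid is down on the brewing cup and let go (z of lid in the frame of chamber between 0.027 and 0.035 m and horizontal distance between lid and chamber below 0.007 m and angle between lid's own z axis and vertical below 0.08 rad and contact force between the fingers and lid below 0.2 N), for 0.2 s.
At the end, for the whole second after the job is handed in: Holder on the mug rim (within 14 mm of centre), cup in its collar (6 mm), press flat on the cup floor (8 mm), lid over the cup (7 mm), each within 4 mm of seated height and 0.08 rad of level, let go, at rest; mug upright (0.06 rad), rim within 50 mm of its start (z of holder in the frame of mug_rim between -0.012 and -0.004 m and horizontal distance between holder and mug_rim below 0.014 m and angle between each of holder, chamber, press, lid's own z axis and vertical below 0.08 rad and z of chamber in the frame of holder between 0.016 and 0.024 m and horizontal distance between chamber and holder below 0.006 m and z of press in the frame of chamber between 0.008 and 0.016 m and horizontal distance between press and chamber below 0.008 m and z of lid in the frame of chamber between 0.027 and 0.035 m and horizontal distance between lid and chamber below 0.007 m and angle between mug_rim's own z axis and vertical below 0.06 rad and distance of mug_rim from where it was at the start of the episode below 0.05 m and linear speed of each of holder, chamber, press, lid, mug below 0.02 m/s); the robot touches nothing.
It fails at once if the mug is tipped (angle between mug_rim's own z axis and vertical above 0.35 rad).
It fails at once if the teaspoon is shifted by more than 25 mm (distance of teaspoon from where it was at the start of the episode above 0.025 m).
It fails at once if the coffee jar is shifted by more than 25 mm (distance of coffee_jar from where it was at the start of the episode above 0.025 m).
It fails at once if the spice jar is shifted by more than 25 mm (distance of spice_jar from where it was at the start of the episode above 0.025 m).
It fails at once if the coffee jar or the spice jar is tipped over (angle between any of coffee_jar, spice_jar's own z axis and vertical above 0.35 rad).
It also fails if it takes over 136 s, if anything falls off the work surface, if the arm or the gripper's body presses on something with over 40 N, if the wrist force passes 120 N, or if a joint passes its speed limit or range.

## Robot

A 6-joint arm with a two-finger parallel gripper is mounted at the origin on a cart in front of the work surface, level with it; the furniture and walls round the work are solid. World frame = base frame: x ahead of the robot, y to its left, z up, the work surface at z = 0. Lengths are in mm, angles in degrees, forces in N, time in s.
With the tool pointing down it reaches from about 250 to 775 mm from the base axis. Payload 4 kg.
Tool frame: the origin (TCP) lies at the very end of the fingers, on their centre line; the grasp point (between the pads) lies 19 mm behind it; z points along the fingers, y is the line along which they close (so a half turn about z gives the same grasp; the last joint's range is limited). The gripper opens to 94 mm and grips with 3 to 60 N. Pads are 16 mm wide; open, the fingers measure 119 mm over their backs; the gripper's body (75 mm by 177 mm) begins 78 mm behind the grasp point.
Start: joints at [69.093, 4.996, 78.535, -0, 96.463, -5.907], TCP at [142.361, 531.279, 173.306] pointing down, gripper open.
Joint ranges: [-177.83, 177.83], [-43.37, 116.18], [15.69, 146.23], [-61.86, 241.86], [9.47, 152.12], [-147.06, 147.06]. Speed limits (degrees/s): [159.86, 159.86, 180, 180, 180, 180].

## Interface

Orientations are given as [roll, pitch, yaw] about the fixed x, y, z axes, in that order (R = Rz(yaw) Ry(pitch) Rx(roll)).
In Python, from cell import monitor, vision, job, finder gives the robot as it stands.
- The arm moves only by the tool step_arm, never from a script. Its argument "targets" is a list of rows, each a list of 3 entries, a list of its own where there are three numbers: the closure, from 0 (fully open) to 1 (shut), then the shift along the tool's x, y, z in units of 50 cm (1.0 is 50 cm), then the turn about the tool's z in units of 2 rad (1.0 is 2 rad). In form: [[fingers, [tx, ty, tz], turn], ...]. A call has 1 to 10 rows; each row is the pose to reach, as a shift and turn from the pose commanded when the call began, along the tool's axes at that moment; what a row does not reach only later rows make up. A row lasts 1/10 s, in which the tool goes at most 50 mm and 8.59 degrees, less where a joint would pass 70% of its speed; a pose out of reach is approached as far as the arm can. A call with a number of a shift or a turn outside -1 to 1 is refused whole. A call with a gripper value outside its range is refused whole. The fingers move at their own pace and stop on an object; the grip force is fixed at half the most. Time passes only in rows, so rows that repeat a pose let the fingers close. It gives the time, the measured TCP pose, the force, the opening and the grip force at its end, in the units of the state.
- monitor.get_obs(): the state, without advancing time (a new reading comes with each control period).
- vision.camera(name): name is "scene" or "top" or "wrist"; returns a dict with "color" (420x560x3 uint8, red, green, blue), "z_map" (420x560 float32, mm along the optical axis (not along the pixel's ray), 0 where there is no reading), "camera_matrix" (3x3 intrinsics, pixels), "camera_from_world" (4x4, takes a point from world to camera coordinates). Camera axes: x right, y down, z forward; pixel columns grow to the right and rows downward; lengths in mm; the calibration is good to about 2 mm. A picture is of the moment at which its call begins.
- job.finish_job(): hands the job in; it is judged then, once.
Trained networks look in a picture, given as the dict that the camera call returned (one of the last four; its "shot" number tells which), for a name from the list of things; names that differ only in an ending like _2 or _b are one class to them, and where a whole thing is asked for, a point or a joint stands for the part that bears it (a point fixed in the world has none). Each returns a list of dicts, best first, with "score" (0 to 1); they miss things now and then, are a little off and sometimes report something else, mostly with a low value. They report only what shows in the picture. A call takes as long as a camera call.
- finder.outline_of(picture, thing): "pixels" (420x560 bool, what is visible of it) and "rect" ([centre column, centre row, width, height] in pixels, round what is visible of it).
The state is a dict: "t": time; "joints": joint angles; "dq": joint speeds; "tau": joint torques, N m; "position": TCP position; "orientation": TCP orientation; "force": force on the tool from outside, world axes, zero at the start; "moment": the same for the moment, N m; "gripper_width": finger opening in mm; "finger_force": force on a finger pad.
Only numpy, scipy, OpenCV 4.12 (cv2) and the standard library are available. Lean on these libraries where they do the work, as an engineer would, in place of code of your own. Each camera call takes 0.05 s, during which the arm holds its last target. There are 200 camera calls.

## Working session

There is one attempt and no reset: what is moved stays moved. The work goes in short steps, Python scripts to look and compute and a tool call to move; the robot and the scene stay as the last step left them, time stands still between calls to the robot, and variables do not carry over. Pictures are saved under pics/ and viewed, at most 14 in all, crops included, and the job is handed in when it is done.

Besides the shell and the picture viewer there is one more tool, called after ">>>" as a command line: name --argument value ..., lists and objects as JSON in quotes. step_arm: Moves the arm, as the interface text tells. Its arguments: {"type":"object","properties":{"targets":{"type":"array"}},"required":["targets"]}

```bash
mkdir -p pics
cat > h.py <<'E'
import numpy as np, cv2
from cell import monitor, vision, job, finder
def pts(p,mask=None):
    z=p["z_map"]; K=p["camera_matrix"]; T=np.linalg.inv(p["camera_from_world"])
    m=(z>0) if mask is None else (mask&(z>0))
    v,u=np.nonzero(m); d=z[v,u]
    c=np.stack([(u-K[0,2])*d/K[0,0],(v-K[1,2])*d/K[1,1],d,np.ones_like(d)])
    return (T@c)[:3].T
def save(p,n,s=1): cv2.imwrite(f"pics/{n}.png",cv2.cvtColor(cv2.resize(p["color"],None,fx=s,fy=s),cv2.COLOR_RGB2BGR))
def circ(q):
    A=np.c_[2*q[:,:2],np.ones(len(q))]; s=np.linalg.lstsq(A,(q[:,:2]**2).sum(1),rcond=None)[0]
    return s[:2],np.sqrt(s[2]+s[:2]@s[:2])
def obs():
    o=monitor.get_obs(); print({k:np.round(o[k],2).tolist() for k in("t","position","orientation","force","gripper_width","finger_force","joints")})
E
python3 - <<'E'
from h import *
obs()
for c in("top","scene"):
    p=vision.camera(c); save(p,c+"0")
    for n in "mug holder chamber press lid teaspoon coffee_jar spice_jar".split():
        for r in finder.outline_of(p,n)[:1]:
            q=pts(p,r["pixels"])
            if len(q)<5: print(c,n,"few");continue
            lo,hi=np.percentile(q,[2,98],axis=0); print(c,n,round(r["score"],2),np.round(r["rect"]),"lo",lo.round(),"hi",hi.round(),"mid",((lo+hi)/2).round())
E
```

```text
{'t': 0.0, 'position': [142.14, 530.68, 172.12], 'orientation': [-179.88, -0.01, 165.0], 'force': [0.44, -0.5, -0.78], 'gripper_width': 93.88, 'finger_force': 0.0, 'joints': [69.09, 5.04, 78.62, -0.0, 96.46, -5.91]}
top mug 0.87 [281. 156.  53.  43.] lo [611. 148.   1.] hi [688. 242.  91.] mid [649. 195.  46.]
top holder 0.76 [370. 155.  44.  39.] lo [623. -43.   8.] hi [704.  38.  31.] mid [663.  -2.  19.]
top chamber 0.89 [208. 226.  30.  28.] lo [480. 326.   1.] hi [532. 379.  41.] mid [506. 352.  21.]
top press 0.81 [282. 242.  18.  21.] lo [458. 175.   1.] hi [498. 216.  48.] mid [478. 195.  25.]
top lid 0.81 [369. 245.  37.  33.] lo [434. -25.   4.] hi [498.  36.  55.] mid [466.   5.  29.]
top teaspoon 0.74 [327. 204.   9.  59.] lo [495.  76.  -1.] hi [616.  98.  10.] mid [556.  87.   4.]
top coffee_jar 0.84 [208. 126.  32.  38.] lo [687. 315.  20.] hi [744. 371. 102.] mid [716. 343.  61.]
top spice_jar 0.93 [239. 279.  25.  27.] lo [379. 263.   0.] hi [420. 305.  64.] mid [399. 284.  32.]
scene mug 0.59 [305. 196.  50.  53.] lo [611. 145.   1.] hi [728. 245.  91.] mid [669. 195.  46.]
scene holder 0.68 [376. 257.  41.  35.] lo [622. -44.  10.] hi [695.  37.  31.] mid [658.  -3.  20.]
scene chamber 0.97 [210. 201.  21.  26.] lo [479. 325.   9.] hi [533. 381.  41.] mid [506. 353.  25.]
scene press 0.84 [247. 247.  21.  26.] lo [459. 175.   3.] hi [498. 215.  48.] mid [479. 195.  26.]
scene lid 0.82 [306. 314.  39.  44.] lo [432. -31.   1.] hi [493.  29.  56.] mid [463.  -1.  29.]
scene teaspoon 0.68 [308. 264.  48.  43.] lo [491.  77.   0.] hi [616.  98.  11.] mid [553.  88.   5.]
scene coffee_jar 0.56 [280. 154.  29.  49.] lo [687. 314.   7.] hi [741. 368. 102.] mid [714. 341.  55.]
scene spice_jar 0.91 [183. 241.  28.  39.] lo [375. 262.   0.] hi [426. 353.  64.] mid [400. 307.  32.]
```

Run:
```python
from h import *
P=[vision.camera(c) for c in("top","scene")]
# world-pixel bands: (name, approx xy, radius, zlo,zhi)
for n,xy,r,zl,zh in [("mugrim",(655,205),60,86,94),("holder collar",(663,-2),36,27,33),("flange",(663,-2),55,8,16),("chamber",(506,352),38,37,43),("knob press",(478,195),14,42,52),("disc",(478,195),28,2,9),("lid barrel",(466,2),33,32,42),("lid knob",(466,2),14,50,60),("coffee",(716,343),40,97,106),("spice",(400,284),32,58,68)]:
    for nm,p in zip(("top","scn"),P):
        q=pts(p); m=(np.hypot(*(q[:,:2]-xy).T)<r)&(q[:,2]>zl)&(q[:,2]<zh); q=q[m]
        if len(q)<6: print(n,nm,len(q)); continue
        h=cv2.minEnclosingCircle(q[:,:2].astype(np.float32)); c,R=circ(q)
        print(n,nm,len(q),"enc",np.round(h[0],1),round(h[1],1),"mean",q.mean(0).round(1),"fit",c.round(1),R.round(1))
```

```text
mugrim top 227 enc [651.1 205. ] 40.9 mean [651.7 204.9  89.3] fit [650.6 205.6] 38.6
mugrim scn 216 enc [651.1 205.4] 42.2 mean [650.  204.6  89.3] fit [650.5 205.8] 38.6
holder collar top 122 enc [663.2  -2.4] 29.9 mean [663.5  -1.3  29.4] fit [663.1  -2.4] 28.0
holder collar scn 166 enc [662.9  -1. ] 30.9 mean [662.4  -2.8  29.7] fit [662.9  -2.2] 28.1
flange top 1100 enc [663.3  -2.5] 45.8 mean [662.4  -1.9  11.5] fit [662.9  -2.3] 33.0
flange scn 874 enc [664.   -2.6] 47.9 mean [657.7  -5.3  12.5] fit [658.8  -4.5] 33.0
chamber top 109 enc [506.5 353.5] 28.7 mean [506.6 353.1  39.3] fit [506.5 353.2] 27.2
chamber scn 111 enc [505.9 354.5] 30.2 mean [506.  353.3  39.7] fit [506.9 353.7] 27.1
knob press top 34 enc [478.2 195. ] 6.7 mean [478.1 194.9  47.2] fit [478.1 194.9] 4.9
knob press scn 35 enc [477.8 195.2] 7.6 mean [477.3 194.2  47.3] fit [477.7 194.7] 5.2
disc top 269 enc [476.3 195.2] 26.1 mean [477.6 194.9   4.5] fit [477.9 194.7] 16.8
disc scn 273 enc [477.3 193.1] 26.3 mean [477.3 193.5   5.3] fit [478.2 194.4] 16.6
lid barrel top 534 enc [466.1   2.6] 29.2 mean [466.4   3.5  37.9] fit [466.5   2.8] 21.3
lid barrel scn 620 enc [467.    2.9] 29.4 mean [4.633e+02 2.000e-01 3.880e+01] fit [465.7   2.2] 21.6
lid knob top 46 enc [466.1   2.5] 7.6 mean [466.4   2.9  55. ] fit [466.3   2.7] 5.5
lid knob scn 65 enc [466.3   3.7] 8.2 mean [465.7   2.5  55.6] fit [466.2   3. ] 5.9
coffee top 636 enc [716.8 344.5] 29.8 mean [717.1 344.6  99.8] fit [717.  344.4] 21.0
coffee scn 308 enc [716.8 343.5] 30.5 mean [715.8 343.4 100.7] fit [716.2 343.7] 21.5
spice top 377 enc [398.4 284.8] 23.0 mean [398.2 284.3  60.7] fit [398.2 284.3] 16.2
spice scn 316 enc [397.7 283.7] 23.4 mean [397.3 283.3  61.6] fit [397.5 283.6] 16.5
```

View pics/top0.png

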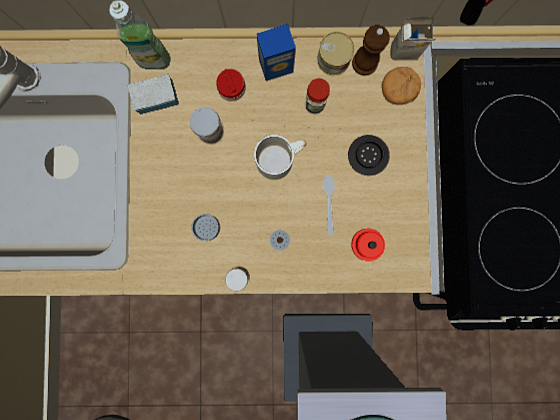

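View pics/scene0.png

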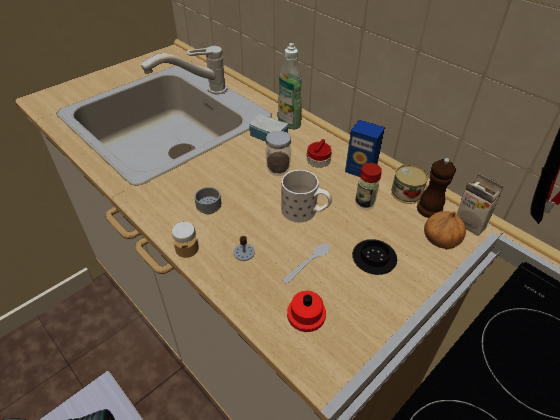

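The top view shows the mug at pixel (274,156), holder (369,155), cup (206,227), press (280,240) and lid (369,245). The spoon is at (329,205), the coffee jar at (206,125) and the spice jar at (236,279). The scene view agrees, and everything is upright. I'll go to the holder first.

>>> step_arm --targets '[[0,[-0.641,-0.38,0],-0.131],[0,[-0.641,-0.38,0],-0.131],[0,[-0.641,-0.38,0],-0.131],[0,[-0.641,-0.38,0],-0.131],[0,[-0.641,-0.38,0],-0.131],[0,[-0.641,-0.38,0],-0.131],[0,[-0.641,-0.38,0],-0.131],[0,[-0.641,-0.38,0],-0.131],[0,[-0.641,-0.38,0],-0.131],[0,[-0.641,-0.38,0],-0.131]]'

```text
t: 2.0
position: [402.7, 264.8, 173.3]
orientation: [180.0, -0.0, 179.9]
force: [0.5, 0.5, 0.1]
gripper_width: 94.2
finger_force: 0.0
```

>>> step_arm --targets '[[0,[-0.521,-0.534,0.146],0],[0,[-0.521,-0.534,0.146],0],[0,[-0.521,-0.534,0.146],0],[0,[-0.521,-0.534,0.146],0],[0,[-0.521,-0.534,0.146],0],[0,[-0.521,-0.534,0.146],0],[0,[-0.521,-0.534,0.146],0],[0,[-0.521,-0.534,0.146],0],[0,[-0.521,-0.534,0.146],0],[0,[-0.521,-0.534,0.146],0]]'

```text
t: 3.0
position: [662.9, -0.4, 99.6]
orientation: [179.9, -0.1, -179.9]
force: [0.3, 0.5, 0.7]
gripper_width: 94.1
finger_force: 0.0
```

Run:
```python
from h import *
obs(); p=vision.camera("wrist"); save(p,"w1")
q=pts(p); 
for zl,zh,r in((27,33,36),(8,16,55)):
    m=(np.hypot(*(q[:,:2]-(663,-2.4)).T)<r)&(q[:,2]>zl)&(q[:,2]<zh); k=q[m]; print(len(k))
    if len(k)>5: print(cv2.minEnclosingCircle(k[:,:2].astype(np.float32)),circ(k),k.mean(0))
```

```text
{'t': 3.0, 'position': [662.92, -0.35, 99.62], 'orientation': [179.93, -0.09, -179.91], 'force': [0.28, 0.46, 0.68], 'gripper_width': 94.06, 'finger_force': 0.0, 'joints': [-4.96, 20.78, 67.99, 0.06, 91.33, -95.05]}
705
((662.2250366210938, -3.1238646507263184), 29.943679809570312) (array([661.89391823,  -3.26279573]), np.float64(27.920112952003905)) [662.22439666  -3.12104545  29.84268274]
5189
((662.3709106445312, -3.395686626434326), 45.94304275512695) (array([661.20707841,  -3.30085876]), np.float64(32.64797762391621)) [659.27127364  -3.26819934  12.23431502]
```

View pics/w1.png

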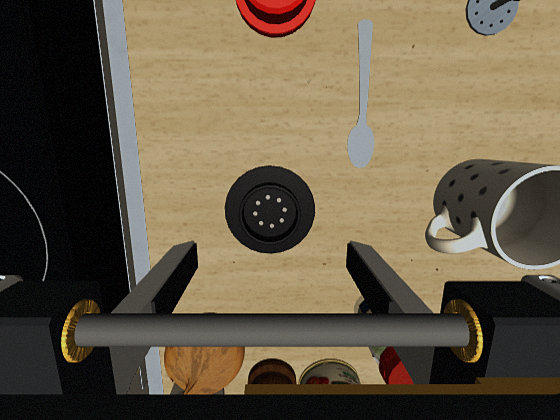

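The wrist view shows the holder between the fingers at pixel (270,209), with the mug to the right at about (500,215). Next I lower and grip.

>>> step_arm --targets '[[0,[0,-0.005,0.06],0],[0,[0,-0.005,0.12],0],[0,[0,-0.005,0.15],0],[0,[0,-0.005,0.169],0],[0,[0,-0.005,0.169],0],[1,[0,-0.005,0.169],0],[1,[0,-0.005,0.169],0],[1,[0,-0.005,0.169],0],[1,[0,-0.005,0.169],0],[1,[0,-0.005,0.169],0]]'

```text
t: 4.05
position: [663.6, -4.8, 16.3]
orientation: [180.0, 0.0, -180.0]
force: [-0.0, -0.5, -0.2]
gripper_width: 57.7
finger_force: 0.0
```

>>> step_arm --targets '[[1,[0,0,0],0],[1,[0,0,0],0],[1,[0,0,0],0]]'

```text
t: 4.35
position: [663.3, -4.6, 15.7]
orientation: [180.0, -0.0, -180.0]
force: [-0.3, 0.2, 0.7]
gripper_width: 33.3
finger_force: 0.0
```

Run:
```python
from h import *
obs(); p=vision.camera("wrist"); save(p,"w2")
p=vision.camera("scene"); cv2.imwrite("pics/s2.png",cv2.resize(p["color"][150:350,280:480,::-1],None,fx=3,fy=3))
```

```text
{'t': 4.35, 'position': [663.28, -4.65, 15.68], 'orientation': [179.99, -0.01, -179.99], 'force': [-0.25, 0.21, 0.73], 'gripper_width': 33.3, 'finger_force': 0.0, 'joints': [-5.3, 23.47, 74.13, 0.01, 82.41, -95.31]}
```

View pics/s2.png

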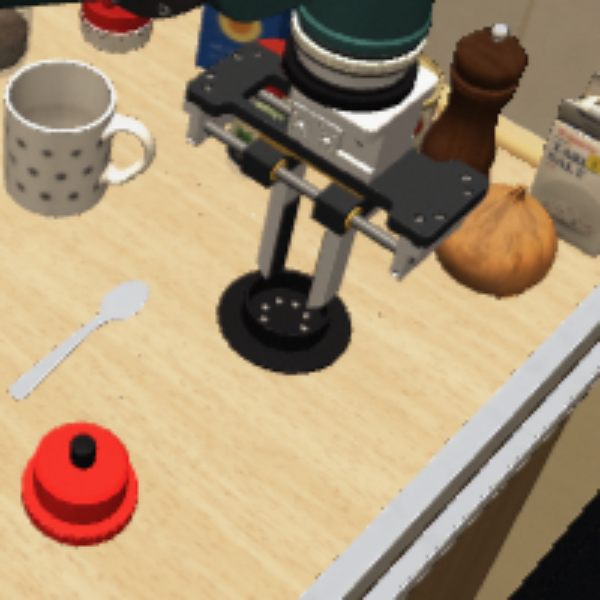

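View pics/w2.png

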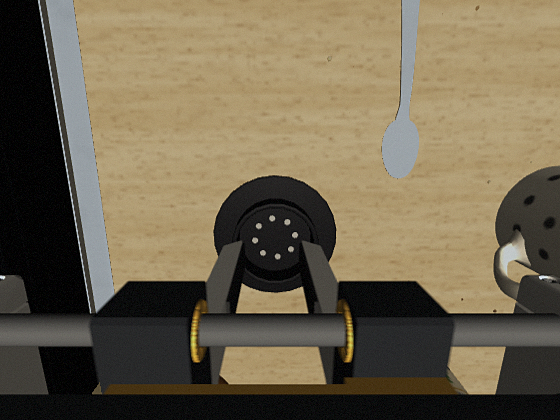

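Run:
```python
from h import *
for c in("scene","top","wrist"):
    p=vision.camera(c); q=pts(p); m=(np.hypot(*(q[:,:2]-(663,-3)).T)<60)&(q[:,2]>33)&(q[:,2]<110); k=q[m]
    print(c,len(k))
    for z in range(30,110,8):
        b=k[(k[:,2]>=z)&(k[:,2]<z+8)]
        if len(b)>3: print(z,len(b),b.min(0).round(),b.max(0).round())
```

```text
scene 400
46 20 [653. -24.  48.] [671.  14.  54.]
54 43 [652. -29.  55.] [670.  20.  62.]
62 54 [653. -29.  62.] [673.  19.  70.]
70 55 [652. -29.  70.] [671.  21.  78.]
78 55 [652. -29.  78.] [672.  20.  86.]
86 54 [652. -29.  86.] [671.  21.  94.]
94 61 [652. -29.  94.] [673.  22. 102.]
102 58 [652. -30. 102.] [672.  20. 110.]
top 5
wrist 2462
46 71 [652. -22.  48.] [654.  11.  54.]
54 240 [652. -26.  54.] [670.  15.  62.]
62 247 [652. -26.  62.] [666.  15.  70.]
70 285 [652. -26.  70.] [670.  15.  78.]
78 352 [652. -26.  78.] [670.  15.  86.]
86 418 [652. -26.  86.] [671.  16.  94.]
94 479 [652. -26.  94.] [670.  16. 102.]
102 370 [652. -26. 102.] [667.  15. 110.]
```

The scene crop shows the closed fingertips above the collar at about (290,290). The depth maps put the real tips at z≈47 mm when the reported TCP is z≈16, so the TCP offset is about 31 mm. I'll trust the vision. I'll open, go lower by the measured amount and check.

>>> step_arm --targets '[[0,[0,0.003,0],0],[0,[0,0.003,0],0],[0,[0,0.003,0],0],[0,[0,0.003,0],0],[0,[0,0.003,0],0],[0,[0,0.003,0],0],[0,[0,0.003,0],0],[0,[0,0.003,0.02],0],[0,[0,0.003,0.04],0],[0,[0,0.003,0.04],0]]'

```text
t: 5.6
position: [661.3, -3.0, -7.4]
orientation: [180.0, -0.3, -180.0]
force: [-0.8, -0.5, -0.8]
gripper_width: 89.8
finger_force: 0.0
```

```bash
cat >> h.py <<'E'
def tips(p=None,r=62,zmin=None):
    "finger points below the body, seen by scene/wrist, near the TCP"
    o=monitor.get_obs(); c=np.array(o["position"]); print("tcp",c.round(1),"w",round(o["gripper_width"],1),"F",np.round(o["force"],1),"t",o["t"])
    for n in("scene","wrist"):
        q=pts(vision.camera(n)); m=(abs(q[:,0]-c[0])<14)&(abs(q[:,1]-c[1])<r)&(q[:,2]>max(c[2]-5,3) if zmin is None else q[:,2]>zmin)&(q[:,2]<c[2]+75); k=q[m]
        for z in range(int(c[2]-5),int(c[2]+75),6):
            b=k[(k[:,2]>=z)&(k[:,2]<z+6)]
            if len(b)>3: print(n,z,len(b),"x",b[:,0].min().round(),b[:,0].max().round(),"y",b[:,1].min().round(),b[:,1].max().round())
E
python3 - <<'E'
from h import *
tips(zmin=3)
E
```

```text
tcp [661.3  -3.   -7.4] w 89.8 F [-0.8 -0.5 -0.8] t 5.6
scene 0 6 x 652.0 662.0 y -60.0 55.0
scene 6 91 x 648.0 675.0 y -48.0 43.0
scene 12 233 x 648.0 675.0 y -48.0 42.0
scene 18 24 x 648.0 675.0 y -49.0 25.0
scene 24 54 x 648.0 675.0 y -53.0 47.0
scene 30 52 x 650.0 674.0 y -59.0 54.0
scene 36 36 x 651.0 671.0 y -60.0 53.0
scene 42 42 x 651.0 669.0 y -60.0 55.0
scene 48 38 x 651.0 670.0 y -60.0 54.0
scene 54 34 x 651.0 671.0 y -60.0 54.0
scene 60 43 x 651.0 669.0 y -60.0 53.0
scene 66 12 x 652.0 667.0 y -59.0 54.0
wrist 6 1526 x 647.0 675.0 y -49.0 42.0
wrist 12 3042 x 647.0 675.0 y -48.0 42.0
wrist 18 99 x 648.0 675.0 y -29.0 23.0
wrist 24 466 x 647.0 675.0 y -56.0 48.0
wrist 30 503 x 648.0 675.0 y -62.0 54.0
wrist 36 303 x 651.0 669.0 y -61.0 54.0
wrist 42 342 x 651.0 669.0 y -62.0 54.0
wrist 48 373 x 651.0 669.0 y -62.0 54.0
wrist 54 411 x 651.0 669.0 y -62.0 54.0
wrist 60 474 x 651.0 669.0 y -62.0 54.0
wrist 66 139 x 651.0 669.0 y -62.0 54.0
```

>>> step_arm --targets '[[0,[-0.004,0.001,0.012],0],[0,[-0.004,0.001,0.024],0],[0,[-0.004,0.001,0.024],0],[1,[-0.004,0.001,0.024],0],[1,[-0.004,0.001,0.024],0],[1,[-0.004,0.001,0.024],0],[1,[-0.004,0.001,0.024],0],[1,[-0.004,0.001,0.024],0],[1,[-0.004,0.001,0.024],0],[1,[-0.004,0.001,0.024],0]]'

```text
t: 6.7
position: [665.5, -2.6, -15.9]
orientation: [180.0, 0.0, -180.0]
force: [-0.8, -0.4, 1.0]
gripper_width: 59.3
finger_force: 30.0
```

>>> step_arm --targets '[[1,[0,0,-0.05],0],[1,[0,0,-0.15],0],[1,[0,0,-0.24],0],[1,[0.01,0.08,-0.26],0],[1,[0.024,0.17,-0.26],0],[1,[0.024,0.26,-0.26],0],[1,[0.024,0.34,-0.26],0],[1,[0.024,0.39,-0.26],0],[1,[0.024,0.417,-0.26],0],[1,[0.024,0.417,-0.26],0]]'

```text
t: 7.7
position: [652.8, 207.4, 113.1]
orientation: [-180.0, -0.1, -179.8]
force: [0.2, 0.3, -0.3]
gripper_width: 59.4
finger_force: 30.0
```

Run:
```python
from h import *
obs()
for n in("top","scene","wrist"):
    p=vision.camera(n); q=pts(p); d=np.hypot(*(q[:,:2]-(651,206)).T)
    for a,zl,zh,r in(("rim",87,94,46),("flange",134,146,60),("collar",156,164,36)):
        k=q[(d<r)&(q[:,2]>zl)&(q[:,2]<zh)]
        if len(k)>8: h=cv2.minEnclosingCircle(k[:,:2].astype(np.float32)); print(n,a,len(k),np.round(h[0],1),round(h[1],1),circ(k)[0].round(1),"z",np.percentile(k[:,2],[5,50,95]).round(1))
    if n=="scene": cv2.imwrite("pics/s3.png",cv2.resize(p["color"][80:280,220:420,::-1],None,fx=3,fy=3))
```

```text
{'t': 7.7, 'position': [652.8, 207.35, 113.13], 'orientation': [-179.99, -0.05, -179.85], 'force': [0.22, 0.3, -0.32], 'gripper_width': 59.45, 'finger_force': 30.0, 'joints': [12.88, 23.32, 63.06, 0.01, 93.67, -77.27]}
top rim 23 [619.3 201.3] 24.5 [650.4 205.6] z [88.1 90.1 91.5]
top flange 690 [638.9 206.8] 43.6 [631.  207.1] z [138.1 140.4 142.9]
top collar 79 [643.1 207.4] 32.3 [651.1 207.2] z [156.4 158.2 160.5]
scene rim 130 [650.8 205.2] 41.0 [650.5 205.7] z [87.3 89.6 92.1]
scene flange 594 [649.7 205.2] 45.8 [644.5 201.4] z [139.8 141.6 144.3]
scene collar 146 [647.4 206.6] 34.4 [650.4 206.3] z [156.4 158.8 161.7]
wrist rim 100 [614.5 205.8] 19.5 [648.1 204.6] z [87.5 90.3 91.8]
wrist flange 10413 [650.4 203.9] 46.0 [646.5 204. ] z [140.6 141.6 142.9]
wrist collar 2172 [645.1 206. ] 35.1 [649.6 204.3] z [156.9 159.3 160.9]
```

View pics/s3.png

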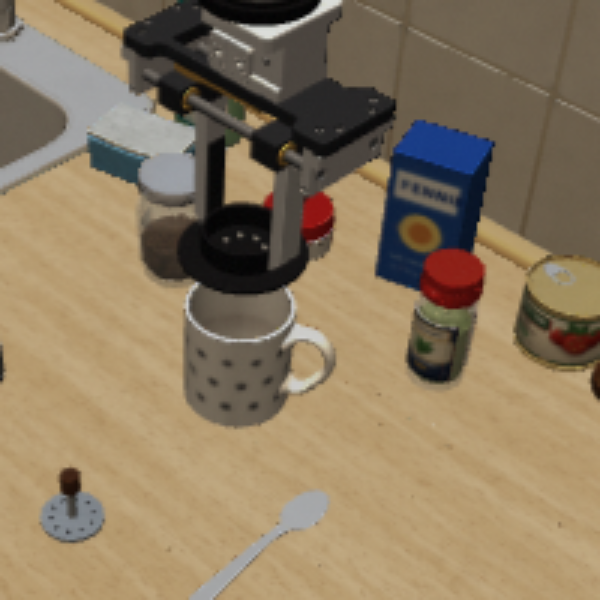

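The scene crop shows the holder level and centred above the mug, at about (240,250) over (240,320). I'll lower it, release and rise.

>>> step_arm --targets '[[1,[0,0,0.05],0],[1,[0,0,0.075],0],[1,[0,0,0.086],0],[1,[0,0,0.092],0],[1,[0,0,0.093],0],[1,[0,0,0.093],0],[0,[0,0,0.093],0],[0,[0,0,0.093],0],[0,[0,0,0.093],0],[0,[0,0,0.093],0]]'

```text
t: 8.85
position: [653.5, 206.0, 67.8]
orientation: [180.0, 0.0, -180.0]
force: [-0.1, -0.8, -0.7]
gripper_width: 87.7
finger_force: 0.0
```

>>> step_arm --targets '[[0.1,[0,0,0],0],[0.1,[0,0,-0.03],0],[0.1,[0,0,-0.1],0],[0.1,[0,0.08,-0.18],0],[0.1,[0.1,0.17,-0.18],0],[0.1,[0.18,0.24,-0.18],0],[0.1,[0.25,0.28,-0.18],0],[0.1,[0.288,0.296,-0.18],0],[0.1,[0.288,0.296,-0.18],0],[0.1,[0.288,0.296,-0.18],0]]'

```text
t: 9.85
position: [509.3, 354.3, 158.9]
orientation: [180.0, 0.1, -179.9]
force: [0.5, 0.4, -0.5]
gripper_width: 84.7
finger_force: 0.0
```

Run:
```python
from h import *
obs()
for n in("top","scene"):
    p=vision.camera(n); q=pts(p)
    for a,c,zl,zh,r in(("rim",(651,206),85,93,44),("flange",(651,206),93,99,60),("collar",(651,206),110,116,36),("chamber",(506.5,353.5),37,43,38)):
        d=np.hypot(*(q[:,:2]-c).T); k=q[(d<r)&(q[:,2]>zl)&(q[:,2]<zh)]
        if len(k)>8: h=cv2.minEnclosingCircle(k[:,:2].astype(np.float32)); print(n,a,len(k),np.round(h[0],1),round(h[1],1),circ(k)[0].round(1),"z",np.percentile(k[:,2],[5,50,95]).round(1))
tips()
```

```text
{'t': 9.85, 'position': [509.33, 354.33, 158.88], 'orientation': [179.96, 0.14, -179.91], 'force': [0.49, 0.36, -0.55], 'gripper_width': 84.66, 'finger_force': 0.0, 'joints': [29.61, 14.08, 69.75, -0.03, 96.03, -60.48]}
top rim 346 [650.9 206.1] 43.8 [650.1 206.4] z [90.6 92.3 93. ]
top flange 995 [651.5 205.8] 45.6 [651.5 205.6] z [93.2 94.4 96.7]
top collar 138 [651.4 205.7] 29.6 [651.4 205.7] z [110.2 111.7 114. ]
scene rim 58 [649.8 205.9] 43.2 [648.  203.4] z [85.4 92.  92.9]
scene flange 605 [651.6 206. ] 46.7 [647.  202.3] z [93.5 95.1 97.6]
scene collar 131 [651.5 205.5] 30.5 [651.5 205.8] z [110.3 112.3 114.4]
scene chamber 105 [507.2 354.3] 29.8 [507.  353.9] z [37.5 39.6 41.6]
tcp [510.4 353.2 157.9] w 84.5 F [ 0.9  1.5 -0.6] t 9.95
scene 188 16 x 501.0 518.0 y 307.0 401.0
scene 194 35 x 501.0 520.0 y 301.0 407.0
scene 200 56 x 500.0 520.0 y 297.0 408.0
scene 206 52 x 500.0 520.0 y 298.0 406.0
scene 212 57 x 500.0 520.0 y 298.0 407.0
scene 218 59 x 500.0 521.0 y 298.0 407.0
scene 224 58 x 500.0 522.0 y 297.0 407.0
scene 230 25 x 501.0 517.0 y 298.0 408.0
wrist 188 116 x 499.0 517.0 y 304.0 401.0
wrist 194 236 x 499.0 518.0 y 299.0 406.0
wrist 200 294 x 499.0 517.0 y 298.0 406.0
wrist 206 326 x 499.0 517.0 y 298.0 406.0
wrist 212 359 x 499.0 517.0 y 298.0 407.0
wrist 218 393 x 499.0 517.0 y 298.0 407.0
wrist 224 440 x 499.0 518.0 y 298.0 406.0
wrist 230 243 x 499.0 517.0 y 298.0 407.0
```

>>> step_arm --targets '[[0.1,[0.005,0.002,0.1],0],[0.1,[0.005,0.002,0.2],0],[0.1,[0.005,0.002,0.28],0],[0.1,[0.005,0.002,0.32],0],[0.1,[0.005,0.002,0.34],0],[0.1,[0.005,0.002,0.347],0],[0.1,[0.005,0.002,0.347],0],[1,[0.005,0.002,0.347],0],[1,[0.005,0.002,0.347],0],[1,[0.005,0.002,0.347],0]]'

```text
t: 11.05
position: [507.5, 355.3, -14.8]
orientation: [179.9, 0.1, -180.0]
force: [-0.1, 0.7, -0.2]
gripper_width: 64.3
finger_force: 0.0
```

>>> step_arm --targets '[[1,[0,0,0],0],[1,[0,0,0],0],[1,[0,0,0],0]]'

```text
t: 11.35
position: [507.3, 355.0, -15.1]
orientation: [180.0, 0.1, -180.0]
force: [0.8, -1.4, 4.0]
gripper_width: 58.1
finger_force: 30.0
```

>>> step_arm --targets '[[1,[0,0,-0.08],0],[1,[0,0,-0.17],0],[1,[0,0,-0.25],0],[1,[-0.05,-0.05,-0.28],0],[1,[-0.11,-0.11,-0.28],0],[1,[-0.17,-0.17,-0.28],0],[1,[-0.23,-0.23,-0.28],0],[1,[-0.27,-0.275,-0.28],0],[1,[-0.289,-0.296,-0.28],0],[1,[-0.289,-0.296,-0.28],0]]'

```text
t: 12.35
position: [651.6, 205.4, 122.3]
orientation: [-180.0, -0.1, 179.9]
force: [-0.2, 0.1, -1.4]
gripper_width: 58.3
finger_force: 30.0
```

```bash
cat >> h.py <<'E'
def fit(c,bands,cams=("top","scene","wrist")):
    obs()
    for n in cams:
        q=pts(vision.camera(n))
        for a,zl,zh,r in bands:
            d=np.hypot(*(q[:,:2]-c).T); k=q[(d<r)&(q[:,2]>zl)&(q[:,2]<zh)]
            if len(k)>8: h=cv2.minEnclosingCircle(k[:,:2].astype(np.float32)); print(n,a,len(k),"enc",np.round(h[0],1),round(h[1],1),"fit",circ(k)[0].round(1),round(float(circ(k)[1]),1),"z",np.percentile(k[:,2],[2,50,98]).round(1))
E
python3 - <<'E'
from h import *
fit((651.5,206),(("cup top",176,184,31),("collar",110,115,33),("flange",93,98,50)))
p=vision.camera("scene"); cv2.imwrite("pics/s4.png",cv2.resize(p["color"][80:280,220:420,::-1],None,fx=3,fy=3))
E
```

```text
{'t': 12.35, 'position': [651.61, 205.44, 122.29], 'orientation': [-179.99, -0.12, 179.87], 'force': [-0.18, 0.11, -1.38], 'gripper_width': 58.34, 'finger_force': 30.0, 'joints': [12.74, 23.0, 62.45, 0.02, 94.67, -77.13]}
top cup top 33 enc [643.5 207.2] 27.1 fit [650.4 205.4] 26.8 z [176.  177.2 179.6]
top collar 65 enc [647.4 205.9] 28.6 fit [651.4 205.7] 28.1 z [110.2 111.6 114.2]
top flange 395 enc [644.4 205.2] 44.4 fit [646.4 205.8] 34.3 z [93.1 94.4 97.1]
scene cup top 88 enc [649.6 209. ] 29.9 fit [650.1 207.8] 27.5 z [176.2 177.7 181.6]
scene collar 96 enc [651.5 205.5] 30.0 fit [651.5 205.8] 28.0 z [110.3 112.4 114.5]
scene flange 603 enc [650.8 206.2] 46.7 fit [647.1 202.1] 33.1 z [93.2 95.  97.4]
wrist cup top 1718 enc [648.9 206.5] 30.8 fit [648.4 207. ] 27.2 z [176.3 178.3 182.1]
wrist collar 421 enc [642.6 203.9] 28.4 fit [650.3 205.1] 27.9 z [110.7 112.5 114.1]
wrist flange 3394 enc [650.5 205.2] 45.8 fit [649.  205.4] 36.9 z [93.5 94.8 96.3]
```

View pics/s4.png

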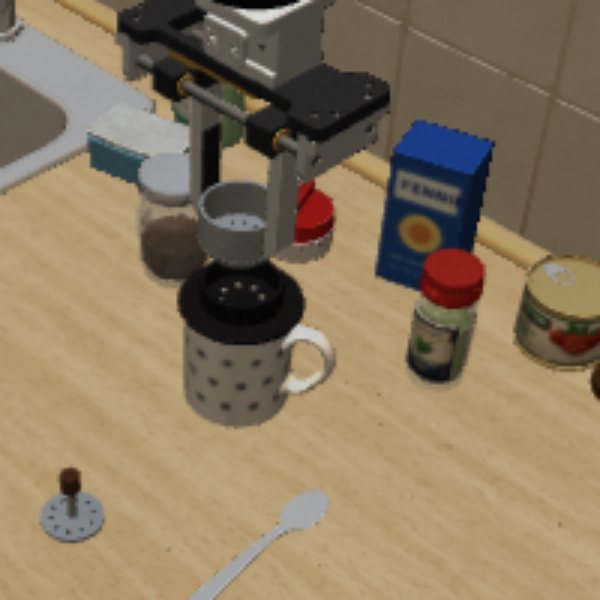

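The cup hangs level just above the collar, at crop pixel (237,220). I'll lower it into the collar with a 1 mm correction.

>>> step_arm --targets '[[1,[-0.002,-0.002,0.02],0],[1,[-0.002,-0.002,0.035],0],[1,[-0.002,-0.002,0.045],0],[1,[-0.002,-0.002,0.053],0],[1,[-0.002,-0.002,0.06],0],[1,[-0.002,-0.002,0.066],0],[1,[-0.002,-0.002,0.07],0],[1,[-0.002,-0.002,0.072],0],[1,[-0.002,-0.002,0.072],0],[1,[-0.002,-0.002,0.072],0]]'

```text
t: 13.55
position: [652.4, 205.9, 88.1]
orientation: [180.0, 0.0, -180.0]
force: [0.2, -0.2, -1.4]
gripper_width: 58.2
finger_force: 30.0
```

>>> step_arm --targets '[[0.2,[0,0,0.001],0],[0.2,[0,0,0.001],0],[0.2,[0,0,0.001],0],[0.2,[0,0,0.001],0],[0.2,[0,0,-0.05],0],[0.2,[0,0,-0.12],0],[0.2,[0.08,0,-0.12],0],[0.2,[0.16,-0.01,-0.12],0],[0.2,[0.24,-0.022,-0.12],0],[0.2,[0.3,-0.022,-0.12],0]]'

```text
t: 14.55
position: [500.3, 194.4, 148.1]
orientation: [180.0, 0.0, 180.0]
force: [-0.1, -0.0, 0.7]
gripper_width: 75.4
finger_force: 0.0
```

>>> step_arm --targets '[[0.7,[0.047,0,0.05],0],[0.7,[0.047,0,0.12],0],[0.7,[0.047,0,0.16],0],[0.7,[0.047,0,0.16],0],[0.7,[0.047,0,0.16],0],[0.7,[0.047,0,0.16],0],[0.7,[0.047,0,0.16],0]]'

```text
t: 15.25
position: [480.2, 195.1, 69.6]
orientation: [179.9, 0.2, -180.0]
force: [1.0, -0.9, 0.5]
gripper_width: 28.6
finger_force: 0.0
```

Run:
```python
from h import *
fit((651.5,206),(("cup top",139,147,33),("flange",93,98,50)),("top","scene"))
fit((478,195),(("knob",43,52,14),),("wrist","scene"))
tips(r=40)
```

```text
{'t': 15.25, 'position': [480.21, 195.15, 69.65], 'orientation': [179.94, 0.19, -180.0], 'force': [1.05, -0.85, 0.48], 'gripper_width': 28.65, 'finger_force': 0.0, 'joints': [15.84, 3.34, 92.19, 0.0, 84.28, -74.16]}
top cup top 143 enc [651.7 205.7] 28.7 fit [651.5 205.6] 27.2 z [139.3 141.5 144.1]
top flange 555 enc [651.5 205.8] 45.6 fit [653.1 205.9] 39.6 z [93.1 94.4 97.2]
scene cup top 138 enc [652.1 205.1] 29.6 fit [651.5 205.7] 27.2 z [139.2 142.1 144.9]
scene flange 330 enc [650.8 204.8] 45.9 fit [652.3 204.9] 37.5 z [93.2 95.1 97.7]
{'t': 15.35, 'position': [479.76, 195.06, 69.07], 'orientation': [179.96, 0.13, -180.0], 'force': [-1.48, 0.21, -0.54], 'gripper_width': 28.09, 'finger_force': 0.0, 'joints': [15.85, 3.35, 92.24, 0.01, 84.27, -74.16]}
wrist knob 234 enc [476.9 194.3] 7.0 fit [476.5 194.4] 4.9 z [44.2 47.9 49.6]
scene knob 33 enc [477.8 194.8] 6.9 fit [478.1 194.8] 5.1 z [44.  47.8 50.1]
tcp [479.3 194.9  68.5] w 28.2 F [ 0.4  0.4 -0. ] t 15.45
scene 99 16 x 470.0 490.0 y 178.0 216.0
scene 105 30 x 470.0 487.0 y 170.0 222.0
scene 111 47 x 469.0 488.0 y 168.0 222.0
scene 117 52 x 469.0 488.0 y 168.0 221.0
scene 123 47 x 469.0 488.0 y 168.0 220.0
scene 129 50 x 469.0 490.0 y 168.0 219.0
scene 135 46 x 469.0 490.0 y 168.0 221.0
scene 141 21 x 469.0 485.0 y 169.0 219.0
wrist 99 81 x 468.0 486.0 y 174.0 215.0
wrist 105 160 x 468.0 485.0 y 169.0 220.0
wrist 111 185 x 468.0 486.0 y 168.0 220.0
wrist 117 211 x 468.0 485.0 y 168.0 220.0
wrist 123 244 x 468.0 485.0 y 168.0 220.0
wrist 129 281 x 468.0 486.0 y 168.0 220.0
wrist 135 312 x 468.0 486.0 y 168.0 220.0
wrist 141 141 x 468.0 482.0 y 168.0 220.0
```

The cup is seated: its rim is at z≈142 and its centre at (651.5, 205.7). Next is the press.

>>> step_arm --targets '[[0.7,[0,0,0.06],0],[0.7,[0,0,0.1],0],[0.7,[0,0,0.13],0],[0.7,[0,0,0.147],0],[0.7,[0,0,0.147],0],[1,[0,0,0.147],0],[1,[0,0,0.147],0],[1,[0,0,0.147],0],[1,[0,0,0.147],0],[1,[0,0,0.147],0]]'

```text
t: 16.55
position: [479.8, 195.2, -4.5]
orientation: [180.0, 0.1, -180.0]
force: [-0.2, 0.6, 2.8]
gripper_width: 13.1
finger_force: 30.0
```

>>> step_arm --targets '[[1,[0,0,-0.08],0],[1,[0,0,-0.18],0],[1,[0,0,-0.27],0],[1,[-0.02,0,-0.33],0],[1,[-0.1,0.01,-0.33],0],[1,[-0.18,0.022,-0.33],0],[1,[-0.26,0.022,-0.33],0],[1,[-0.32,0.022,-0.33],0],[1,[-0.347,0.022,-0.33],0],[1,[-0.347,0.022,-0.33],0]]'

```text
t: 17.55
position: [653.2, 205.2, 156.9]
orientation: [-180.0, -0.2, 180.0]
force: [0.4, 0.4, -1.6]
gripper_width: 13.1
finger_force: 30.0
```

Run:
```python
from h import *
fit((651.5,206),(("disc",164,174,30),("cup top",139,147,33)))
p=vision.camera("scene"); cv2.imwrite("pics/s5.png",cv2.resize(p["color"][80:280,220:420,::-1],None,fx=3,fy=3))
```

```text
{'t': 17.55, 'position': [653.17, 205.25, 156.95], 'orientation': [-179.95, -0.15, 179.95], 'force': [0.39, 0.41, -1.56], 'gripper_width': 13.09, 'finger_force': 30.0, 'joints': [12.71, 22.84, 58.77, -0.01, 98.56, -77.24]}
top disc 178 enc [646.5 205.5] 21.2 fit [643.7 204.9] 12.0 z [164.2 166.  169.1]
top cup top 72 enc [647.8 205.6] 27.7 fit [651.3 205.6] 27.1 z [139.4 141.5 143.9]
scene disc 235 enc [649.6 206.6] 24.0 fit [650.1 205.3] 16.2 z [164.7 167.5 170.3]
scene cup top 98 enc [650.2 205. ] 29.2 fit [651.4 205.7] 27.1 z [139.1 141.9 144.9]
wrist disc 1754 enc [648.9 205. ] 22.5 fit [643.  204.9] 13.4 z [166.5 168.  169.4]
wrist cup top 554 enc [650.6 205.2] 28.9 fit [650.3 205. ] 27.2 z [139.5 142.6 144. ]
```

View pics/s5.png

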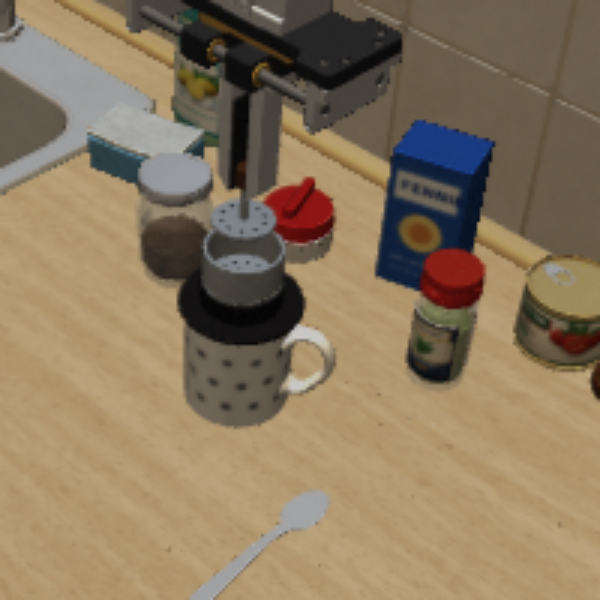

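The press hangs level above the cup, with its disc at crop pixel (243,218). I'll lower it with an x correction of 1.5 mm.

>>> step_arm --targets '[[1,[-0.003,0,0.02],0],[1,[-0.003,0,0.03],0],[1,[-0.003,0,0.04],0],[1,[-0.003,0,0.05],0],[1,[-0.003,0,0.065],0],[1,[-0.003,0,0.08],0],[1,[-0.003,0,0.09],0],[1,[-0.003,0,0.096],0],[1,[-0.003,0,0.097],0],[1,[-0.003,0,0.097],0]]'

```text
t: 18.75
position: [653.9, 205.9, 110.9]
orientation: [180.0, 0.0, -180.0]
force: [-0.2, 0.3, -0.7]
gripper_width: 13.1
finger_force: 30.0
```

>>> step_arm --targets '[[1,[0,0,0.002],0],[1,[0,0,0.003],0],[1,[0,0,0.003],0]]'

```text
t: 19.05
position: [654.1, 206.0, 110.1]
orientation: [180.0, 0.1, -180.0]
force: [-0.8, -1.1, 1.3]
gripper_width: 12.7
finger_force: 30.0
```

>>> step_arm --targets '[[0.78,[0,0,0],0],[0.78,[0,0,0],0],[0.78,[0,0,0],0],[0.78,[0,0,-0.02],0],[0.7,[0,0,-0.06],0],[0.7,[0,0,-0.12],0],[0.7,[0.06,-0.07,-0.12],0],[0.7,[0.12,-0.14,-0.12],0],[0.7,[0.18,-0.21,-0.12],0],[0.7,[0.22,-0.24,-0.12],0]]'

```text
t: 20.05
position: [542.4, 83.5, 170.5]
orientation: [-179.9, 0.1, 179.9]
force: [0.2, 0.1, -0.3]
gripper_width: 27.9
finger_force: 0.0
```

>>> step_arm --targets '[[0.7,[0.05,-0.055,0.05],0],[0.7,[0.1,-0.12,0.1],0],[0.7,[0.15,-0.166,0.16],0],[0.7,[0.15,-0.166,0.18],0],[0.7,[0.15,-0.166,0.18],0],[0.7,[0.15,-0.166,0.18],0],[0.7,[0.15,-0.166,0.18],0]]'

```text
t: 20.75
position: [471.3, 3.3, 81.6]
orientation: [-180.0, 0.3, -179.9]
force: [0.2, 0.3, 0.4]
gripper_width: 28.3
finger_force: 0.0
```

Run:
```python
from h import *
fit((651.5,206),(("press knob",156,170,12),("cup top",139,147,33),("disc",116,124,24)),("top","scene"))
fit((466,3),(("knob",51,60,12),("barrel",34,42,31)),("wrist","scene"))
tips(r=40)
```

```text
{'t': 20.75, 'position': [471.32, 3.31, 81.6], 'orientation': [-179.99, 0.26, -179.92], 'force': [0.16, 0.26, 0.4], 'gripper_width': 28.32, 'finger_force': 0.0, 'joints': [-6.51, -3.2, 97.33, 0.02, 85.61, -96.59]}
top press knob 47 enc [652.4 205.7] 6.9 fit [652.2 205.6] 5.0 z [157.4 161.3 164. ]
top cup top 143 enc [651.8 205.8] 28.9 fit [651.5 205.5] 27.1 z [139.4 141.8 144.3]
top disc 347 enc [652.6 206.3] 23.4 fit [653.1 205.5] 16.7 z [116.3 119.1 121.6]
{'t': 20.85, 'position': [470.76, 3.28, 81.02], 'orientation': [-179.99, 0.19, -179.92], 'force': [0.7, -0.52, -0.14], 'gripper_width': 28.37, 'finger_force': 0.0, 'joints': [-6.51, -3.19, 97.39, 0.01, 85.61, -96.6]}
wrist knob 295 enc [465.3   1.8] 7.9 fit [464.7   1.8] 5.6 z [51.8 56.  57.3]
wrist barrel 2962 enc [465.5   1.7] 29.1 fit [464.9   1.7] 21.2 z [36.1 39.1 40.5]
scene knob 64 enc [466.9   2.7] 8.8 fit [466.4   2.8] 6.0 z [52.6 55.6 58.5]
scene barrel 611 enc [466.7   2.7] 29.2 fit [465.8   2.7] 21.5 z [34.8 38.9 41.4]
tcp [470.    3.2  80.3] w 28.2 F [-0.4  0.4 -0.3] t 20.95
scene 111 19 x 460.0 477.0 y -13.0 23.0
scene 117 35 x 460.0 478.0 y -22.0 29.0
scene 123 42 x 460.0 478.0 y -23.0 29.0
scene 129 59 x 460.0 480.0 y -23.0 30.0
scene 135 52 x 459.0 479.0 y -23.0 30.0
scene 141 59 x 460.0 478.0 y -23.0 30.0
scene 147 59 x 460.0 480.0 y -23.0 29.0
scene 153 22 x 460.0 479.0 y -23.0 31.0
wrist 111 84 x 458.0 477.0 y -18.0 23.0
wrist 117 166 x 458.0 476.0 y -23.0 28.0
wrist 123 180 x 458.0 476.0 y -23.0 28.0
wrist 129 213 x 458.0 476.0 y -23.0 29.0
wrist 135 253 x 458.0 477.0 y -24.0 28.0
wrist 141 279 x 458.0 476.0 y -24.0 29.0
wrist 147 308 x 458.0 476.0 y -24.0 29.0
wrist 153 125 x 458.0 471.0 y -24.0 28.0
```

The press is seated: the knob's top is at z≈162 and its centre at (652, 205.7). Now the lid.

>>> step_arm --targets '[[0.7,[0.004,0,0.05],0],[0.7,[0.004,0,0.1],0],[0.7,[0.004,0,0.125],0],[0.7,[0.004,0,0.138],0],[0.7,[0.004,0,0.138],0],[1,[0.004,0,0.138],0],[1,[0.004,0,0.138],0],[1,[0.004,0,0.138],0],[1,[0.004,0,0.138],0],[1,[0.004,0,0.138],0]]'

```text
t: 22.05
position: [467.9, 2.7, 11.5]
orientation: [-180.0, 0.2, -180.0]
force: [0.6, -0.1, 4.7]
gripper_width: 14.7
finger_force: 30.0
```

>>> step_arm --targets '[[1,[0,0,-0.08],0],[1,[0,0,-0.17],0],[1,[0,0,-0.26],0],[1,[0,0,-0.34],0],[1,[-0.02,0.02,-0.38],0],[1,[-0.08,0.08,-0.38],0],[1,[-0.14,0.15,-0.38],0],[1,[-0.2,0.215,-0.38],0],[1,[-0.26,0.28,-0.38],0],[1,[-0.31,0.34,-0.38],0]]'

```text
t: 23.05
position: [622.5, 174.4, 199.0]
orientation: [-180.0, -0.1, -180.0]
force: [0.7, -0.6, -1.2]
gripper_width: 15.1
finger_force: 30.0
```

>>> step_arm --targets '[[1,[-0.04,0.04,0],0],[1,[-0.061,0.066,0],0],[1,[-0.061,0.066,0],0],[1,[-0.061,0.066,0],0]]'

```text
t: 23.45
position: [651.8, 205.6, 199.1]
orientation: [-180.0, -0.1, -180.0]
force: [-0.3, 0.6, -0.6]
gripper_width: 15.4
finger_force: 30.0
```

Run:
```python
from h import *
fit((651.5,206),(("barrel/roof",222,232,33),("skirt",190,205,42),("cup top",139,147,33)))
p=vision.camera("scene"); cv2.imwrite("pics/s6.png",cv2.resize(p["color"][60:260,220:420,::-1],None,fx=3,fy=3))
```

```text
{'t': 23.45, 'position': [651.75, 205.62, 199.15], 'orientation': [-179.95, -0.13, -179.97], 'force': [-0.34, 0.6, -0.58], 'gripper_width': 15.41, 'finger_force': 30.0, 'joints': [12.77, 22.57, 54.38, -0.02, 103.19, -77.26]}
top barrel/roof 334 enc [640.1 205.1] 26.4 fit [640.9 205.3] 16.0 z [222.8 225.7 228.6]
top skirt 268 enc [643.8 205.3] 34.7 fit [648.8 205.3] 31.6 z [191.9 198.7 203. ]
scene barrel/roof 323 enc [649.5 204.1] 28.8 fit [647.1 202.7] 20.2 z [222.5 227.2 229.5]
scene skirt 337 enc [649.1 204.1] 35.9 fit [649.  204.5] 31.8 z [191.  199.8 204.3]
scene cup top 125 enc [652.2 204.9] 30.3 fit [651.5 205.5] 26.2 z [139.1 142.1 144.8]
wrist barrel/roof 3336 enc [649.4 204. ] 29.1 fit [648.1 204.3] 21.7 z [224.2 227.8 229.3]
wrist skirt 1656 enc [648.8 204.2] 35.7 fit [648.9 204.2] 32.6 z [192.1 200.9 202.8]
```

View pics/s6.png

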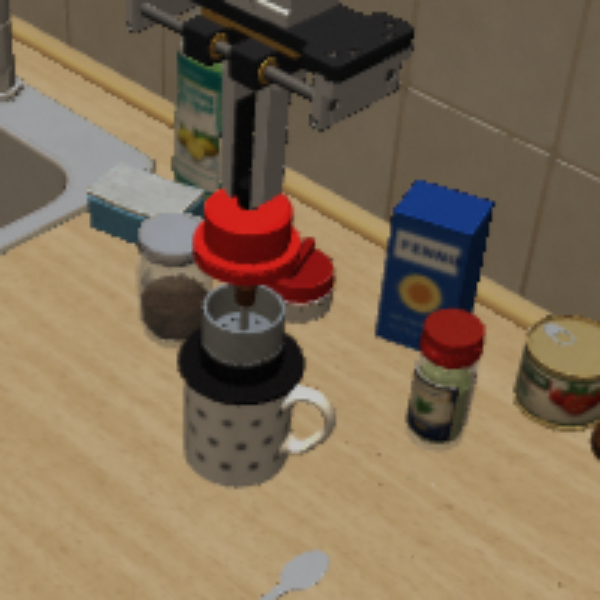

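The lid hangs level above the press knob, with the skirt at crop pixel (246,245). It is about 2 mm short in x and 1 mm in y, so I'll correct that and lower it to just above the cup rim.

>>> step_arm --targets '[[1,[-0.004,0.002,0.02],0],[1,[-0.004,0.002,0.04],0],[1,[-0.004,0.002,0.06],0],[1,[-0.004,0.002,0.075],0],[1,[-0.004,0.002,0.084],0],[1,[-0.004,0.002,0.084],0]]'

```text
t: 24.25
position: [653.7, 206.7, 156.8]
orientation: [-180.0, -0.1, -180.0]
force: [-0.2, 0.6, -0.9]
gripper_width: 15.4
finger_force: 30.0
```

Run:
```python
from h import *
fit((651.5,206),(("roof",181,190,33),("skirt",146,163,42)),("scene","wrist"))
```

```text
{'t': 24.25, 'position': [653.69, 206.73, 156.84], 'orientation': [-179.98, -0.12, -179.99], 'force': [-0.23, 0.65, -0.94], 'gripper_width': 15.39, 'finger_force': 30.0, 'joints': [12.81, 22.93, 58.65, 0.01, 98.54, -77.2]}
scene roof 285 enc [652.1 206.1] 29.2 fit [649.7 204.2] 20.1 z [181.2 184.4 186.8]
scene skirt 342 enc [650.5 206.1] 36.1 fit [651.4 206.4] 32.0 z [146.4 157.  162.3]
wrist roof 3304 enc [651.6 206. ] 29.1 fit [650.6 206. ] 21.6 z [182.1 185.2 186.8]
wrist skirt 1675 enc [651.2 206. ] 35.8 fit [651.2 206. ] 32.6 z [149.4 158.4 160.9]
```

>>> step_arm --targets '[[1,[0,0,0.005],0],[1,[0,0,0.01],0],[1,[0,0,0.015],0],[1,[0,0,0.019],0],[1,[0,0,0.022],0],[1,[0,0,0.024],0],[1,[0,0,0.024],0],[1,[0,0,0.024],0]]'

```text
t: 25.15
position: [654.3, 206.9, 146.4]
orientation: [180.0, 0.0, -180.0]
force: [0.3, -0.1, -1.3]
gripper_width: 15.3
finger_force: 30.0
```

>>> step_arm --targets '[[1,[0,0,0.002],0],[1,[0,0,0.004],0],[1,[0,0,0.004],0]]'

```text
t: 25.45
position: [654.4, 206.9, 145.1]
orientation: [180.0, 0.1, -180.0]
force: [-0.9, -0.6, 2.0]
gripper_width: 15.1
finger_force: 30.0
```

Light contact at the expected height, so I'll release and rise.

>>> step_arm --targets '[[0.6,[0,0,0],0],[0.6,[0,0,0],0],[0.6,[0,0,0],0],[0.6,[0,0,0],0],[0.6,[0,0,-0.03],0],[0.6,[0,0,-0.1],0],[0.6,[0.08,0,-0.15],0],[0.6,[0.16,0,-0.15],0],[0.6,[0.24,0,-0.15],0],[0.6,[0.24,0,-0.15],0]]'

```text
t: 26.45
position: [530.1, 207.1, 221.1]
orientation: [180.0, -0.0, -179.9]
force: [0.6, 0.6, -0.6]
gripper_width: 37.6
finger_force: 0.0
```

Run:
```python
from h import *
fit((651.5,206),(("knob",185,195,14),("roof",168,176,33),("skirt",132,146,42),("flange",92,98,50)),("top","scene"))
p=vision.camera("scene"); cv2.imwrite("pics/s7.png",cv2.resize(p["color"][60:260,220:420,::-1],None,fx=3,fy=3))
```

```text
{'t': 26.45, 'position': [530.13, 207.14, 221.11], 'orientation': [179.97, -0.02, -179.87], 'force': [0.62, 0.58, -0.61], 'gripper_width': 37.6, 'finger_force': 0.0, 'joints': [15.61, 7.24, 70.7, 0.04, 102.07, -74.51]}
scene knob 42 enc [652.7 208.7] 9.2 fit [652.3 207.3] 6.3 z [185.6 189.1 191.9]
scene roof 340 enc [651.1 206.8] 29.3 fit [651.2 205.4] 21.1 z [168.4 172.6 174.8]
scene skirt 219 enc [651.8 206.7] 36.2 fit [651.9 206.2] 32.6 z [134.3 142.5 145.9]
scene flange 436 enc [650.8 206.4] 46.6 fit [651.3 206. ] 38.3 z [92.5 94.9 97.4]
```

View pics/s7.png

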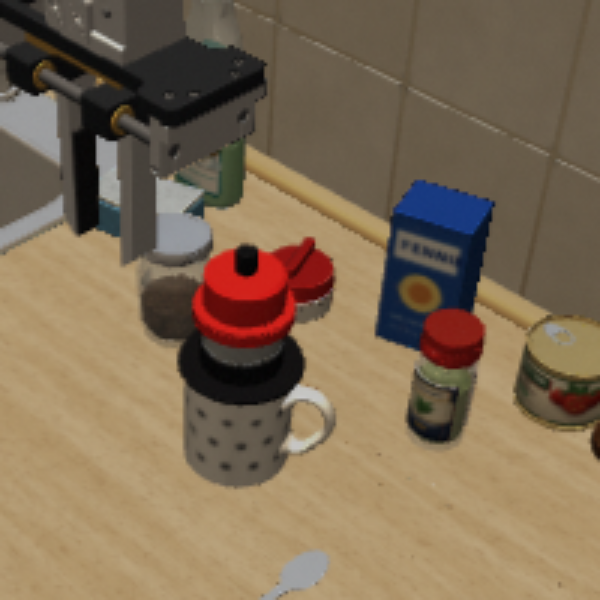

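The lid sits level and fully down at crop pixel (245,290). Its roof is at z≈172.6 (expected 172.5) and the gripper is clear of the stack.

```bash
python3 -c "
from h import *
print(job.finish_job())"
```

```text
the job is handed in; nothing more can be done
None
```

The coffee filter is built up on the mug (holder, brewing cup, press, lid) and handed in at about 26.5 s; by the camera measurements every part sat level at its seated height, but the hand-in returned no verdict.

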